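# Gauge the calibration block against a flip stop

## Task

Flip the hinged stop down onto the fence. Then bring the black calibration block up with one long side flush along the fence and its end against the stop, holding it firmly but gently against the stop for about half a second (a few newtons; never more than 25 N on the stop or fixture). Finally let go and flip the stop fully up and back again, leaving the block exactly where it was gauged and the things round it undisturbed.

Things in the scene. Friction and masses are not known exactly. Their poses are not given: they have to be found in the camera images.
- fixture: Fixed aluminium plate 150 x 260 x 10 mm with a steel fence. Origin on its underside; plate spans x -70..+80, y -130..+130, top at z = 10. The fence runs along y over the whole plate, x = +30..+50, top z = 22 (12 above the plate); the work side is its front, the -x face at x = +30. z is up. The fence is rigid: 1 mm of overtravel by a stiff arm makes some 20 N.
- flip_stop: Dark steel saddle fixed on the fence, carrying the hinged leaf; its place along the fence differs each time. Axes as the fixture's. Origin on the plate top (10 above the worktop), in the plane of the fence's front face and the leaf's middle plane. Saddle spans x +3..+41, y -15..+15, z up to 39. When gauged, the block's centre is at (-20, +36, +13) mm here.
- gauge_face (a point): Fixed point where the gauging face meets the fence plane at mid block height: flip_stop (0, +5, +13) mm. With the leaf down its 10 mm thick arm reaches to -x, and a flat nose hangs from it before the fence, flip_stop x -33..-4, y -5..+5, z 3..32; its +y side is the gauging face. The stop is rigid along y: 1 mm of overtravel by a stiff arm makes some 20 N.
- leaf (a joint): Hinge angle, rad. 0 = down, arm level, seated on the saddle (end stop); grows as the free end swings up and back towards +x; 2.1 = fully up, leaning back on its end stop. The leaf weighs 0.1 kg, lightly damped: it rests at either end by its weight and falls from the balance point near 1.75 rad to one side or the other. Starts fully up.
- leaf_hinge (a point): Centre of the leaf's hinge axis, 40 mm above the worktop. Axes as flip_stop's.
- leaf_grip (a point): Centre of the grip bar at the leaf's free end: steel cross bar 12 mm thick, 24 mm long along y, flat ends, 87 mm from the hinge axis. Pinched on its ends along y it can turn between the fingers. At leaf angle q it is at flip_stop x = 25 - 87 cos q, y = 0, z = 30 + 87 sin q mm; leaf down: 40 above the worktop. Its axes turn with the leaf.
- block_center (a point): Centre of the loose black calibration block, a plain box 40 (x) x 62 (y, long) x 26 (z) mm, 0.15 to 0.3 kg, lying flat on the plate before the fence, on the +y side of the stop. Either long side may face the fence. Its top is 36 above the worktop and 14 above the fence, so fingers gripping its top part across the 40 mm pass over the fence.
- cal_block: The same calibration block; origin at the centre of its underside, y along its 62 mm side.
- electrode: Bystander: thin electrode 10 x 63 x 8 mm lying on the plate behind the fence. Origin at centre of underside.
- bnc_tee: Bystander: metal T connector 28 x 43 x 15 mm on the worktop beyond the plate's -y end. Origin at centre of underside. Further right, at world y below about -0.5, stands a tall bench instrument, and left, at world y above 0, a power strip with upright plugs: keep the arm clear of both.
- usb_stick: Bystander: USB stick 17 x 51 x 8 mm on the worktop beyond the plate's -y end. Origin at centre of underside.
Mind the look-alikes: they are no part of the job. Leave any yellow look-alike of the cal_block alone.

How it is judged:
By the outcome, as a careful person would: the job done as asked, in the order asked, and still so for the second after the job is handed in, with the robot touching nothing.
It also fails if it takes over 72 s, if anything falls off the work surface, if the arm or the gripper's body presses on something with over 40 N, if the wrist force passes 120 N, or if a joint passes its speed limit or range.

## Robot

A 7-joint arm with a two-finger parallel gripper is mounted at the origin on a cart in front of the work surface, level with it; the furniture and walls round the work are solid. World frame = base frame: x ahead of the robot, y to its left, z up, the work surface at z = 0. Lengths are in mm, angles in rad, forces in N, time in s.
With the tool pointing down it reaches from about 350 to 775 mm from the base axis. Payload 3.1 kg.
Tool frame: the origin (TCP) lies at the very end of the fingers, on their centre line; the grasp point (between the pads) lies 19 mm behind it; z points along the fingers, y is the line along which they close (so a half turn about z gives the same grasp; the last joint's range is limited). The gripper opens to 85 mm and grips with 20 to 120 N. Pads are 22 mm wide; open, the fingers measure 114 mm over their backs; the gripper's body (76 mm by 85 mm) begins 54 mm behind the grasp point. The pads swing forward as they close: fully open they stand 13 mm farther back than shut.
Start: joints at [1.279, 0.311, 0.014, 1.512, -0.004, 1.319, -0.027], TCP at [135.998, -532.938, 202.604] pointing down, gripper open.
Joint ranges: [-2.7, 2.7], [-0.3, 1.91], [-1.27, 1.3], [0.12, 2.57], [-1.44, 4.58], [0.2, 2.03], [-3.05, 3.05]. Speed limits (rad/s): [2.79, 2.79, 3.14, 3.14, 3.14, 3.14, 3.14].

## Interface

Orientations are given as a unit quaternion [w, x, y, z].
In Python, from cell import * gives the robot as it stands. Calls block until the motion is done:
- goto(position, orientation): joint-space move of the TCP to a pose.
- movel(position, rot=None, vel=150, force_limit=None): straight line of the TCP; rot=None keeps the orientation; vel is the mean speed in mm/s. With force_limit (N) it stops when the force on the tool has changed by that much, and returns True; else False.
- move_joints(angles): joint-space move.
- gripper_to(opening, effort=None): finger opening in mm; effort is the grip in N (None keeps the last); returns when the fingers have stopped.
- wait(seconds).
- ik(position, orientation): joint angles nearest the present ones, or None.
- capture(name): name is "scene" or "top" or "wrist"; returns a dict with "frame" (480x640x3 uint8, blue, green, red), "depth" (480x640 float32, mm along the optical axis (not along the pixel's ray), 0 where there is no reading), "fx", "fy", "cx", "cy" (pixels), "world_from_camera" (4x4, takes a point from camera to world coordinates). Camera axes: x right, y down, z forward; pixel columns grow to the right and rows downward; lengths in mm; the calibration is good to about 2 mm. A picture is of the moment at which its call begins.
A pose or a line that the arm cannot do raises MotionError and nothing moves.
- hand_in(): hands the job in, once; it reports no verdict.
Trained networks look in a picture, given as the dict that the camera call returned (one of the last four; its "shot" number tells which), for a name from the list of things; names that differ only in an ending like _2 or _b are one class to them, and where a whole thing is asked for, a point or a joint stands for the part that bears it (a point fixed in the world has none). Each returns a list of dicts, best first, with "conf" (0 to 1); they miss things now and then, are a little off and sometimes report something else, mostly with a low value. They report only what shows in the picture. A call takes as long as a camera call. They do not tell look-alikes from the thing itself.
- masks_of(thing, picture): "pixels" (480x640 bool, what is visible of it) and "box" ([left, top, right, bottom] in pixels, round what is visible of it).
Readings, each from a call of its own:
- get_time_s(): time.
- get_joint_positions(): joint angles.
- get_dq(): joint speeds.
- get_tau(): joint torques, N m.
- get_position(): TCP position.
- get_tcp_rot(): TCP orientation.
- get_force(): force on the tool from outside, world axes, zero at the start.
- get_ft_torque(): the same for the moment, N m.
- get_finger_gap(): finger opening in mm.
Only numpy, scipy, OpenCV 4.12 (cv2) and the standard library are available. Lean on these libraries where they do the work, as an engineer would, in place of code of your own. Each camera call takes 0.05 s, during which the arm holds its last target. There are 200 camera calls.

## Working session

There is one attempt and no reset: what is moved stays moved. The work goes in short steps, each a Python script; the robot and the scene stay as the last script left them, time stands still between calls to the robot, and variables do not carry over. Pictures are saved under pics/ and viewed, on a budget of 10 in all, crops included, one or two more only if the job needs it, and the job is handed in when it is done.

```bash
ls; mkdir -p pics
cat > h.py <<'E'
from cell import *
import numpy as np, cv2
def cloud(p):
    v,u=np.mgrid[0:480,0:640]; d=p["depth"]
    c=np.stack([(u-p["cx"])*d/p["fx"],(v-p["cy"])*d/p["fy"],d,np.ones_like(d)],-1)
    return (c@np.array(p["world_from_camera"]).T)[...,:3]
E
python3 - <<'E'
from h import *
for n in("top","scene"):
    p=capture(n); cv2.imwrite(f"pics/{n}0.png",p["frame"]); np.save(f"{n}0.npy",cloud(p))
    np.save(f"{n}0d.npy",p["depth"])
    print(n,p["fx"],np.round(p["world_from_camera"],3).tolist())
    for t in["fixture","flip_stop","leaf","cal_block","electrode","bnc_tee","usb_stick"]:
        P=cloud(p)
        for m in masks_of(t,p)[:3]:
            q=P[m["pixels"]&(p["depth"]>0)]
            print(t,round(m["conf"],2),m["box"],np.round(np.median(q,0)) if len(q) else None, len(q))
print(get_time_s(),get_tcp_rot(),get_finger_gap())
E
```

```text
pics
top 493.05908443974363 [[0.023, -0.991, 0.133, 424.563], [-1.0, -0.023, -0.003, -227.283], [0.006, -0.133, -0.991, 891.453], [0.0, 0.0, 0.0, 1.0]]
fixture 0.87 [256.7, 199.1, 405.8, 285.7] [ 529. -251.   11.] 10331
flip_stop 0.74 [357.4, 169.2, 380.7, 227.1] [ 581. -307.   52.] 676
flip_stop 0.23 [419.0, 232.4, 443.2, 243.4] [ 535. -419.   13.] 208
leaf 0.56 [370.0, 171.8, 381.0, 214.2] [ 604. -308.  101.] 348
cal_block 0.6 [263.2, 245.0, 301.6, 273.6] [ 491. -160.   36.] 877
electrode 0.56 [419.1, 231.6, 445.8, 245.8] [ 535. -419.   13.] 201
electrode 0.52 [289.1, 199.5, 320.3, 211.2] [ 589. -190.   18.] 179
electrode 0.47 [357.0, 169.3, 382.2, 226.5] [ 581. -307.   52.] 678
bnc_tee 0.78 [418.7, 231.7, 443.2, 242.0] [ 535. -419.   13.] 192
usb_stick 0.76 [407.6, 272.9, 438.7, 282.6] [ 469. -409.    8.] 252
scene 608.3739209053059 [[0.837, -0.328, 0.438, 109.211], [-0.547, -0.489, 0.679, -850.092], [-0.008, -0.808, -0.589, 608.758], [0.0, 0.0, 0.0, 1.0]]
fixture 0.88 [258.1, 232.0, 404.2, 351.8] [ 517. -267.    8.] 8488
flip_stop 0.59 [366.7, 220.1, 419.4, 297.9] [ 581. -314.   55.] 1405
flip_stop 0.52 [337.6, 241.7, 355.8, 257.0] [ 586. -195.   15.] 143
leaf 0.9 [380.7, 224.1, 426.1, 279.3] [ 591. -314.   87.] 829
cal_block 0.92 [303.7, 185.6, 341.5, 215.3] [638. -49.  19.] 793
cal_block 0.64 [256.0, 227.6, 403.9, 354.1] [ 517. -266.    8.] 8718
cal_block 0.62 [368.4, 219.6, 423.2, 298.7] [ 581. -314.   51.] 1477
electrode 0.67 [265.1, 239.9, 308.3, 274.0] [ 484. -172.   31.] 1038
electrode 0.49 [257.8, 229.1, 404.1, 355.0] [ 517. -267.    8.] 8476
electrode 0.47 [336.7, 239.7, 355.9, 258.4] [ 586. -192.   14.] 185
bnc_tee 0.6 [368.5, 221.4, 422.2, 297.0] [ 582. -314.   48.] 1508
0.8 [ 3.55562682e-05  9.92208349e-01  1.24589686e-01 -1.69893049e-05] 85.67413419000029
```

Run:
```python
import cv2,numpy as np
a=cv2.imread("pics/top0.png")[150:310,230:460]; b=cv2.imread("pics/scene0.png")[160:370,220:460]
a=cv2.resize(a,(780,543),interpolation=3)
b=cv2.resize(b,(680,595),interpolation=3)
cv2.imwrite("pics/a.png",a);cv2.imwrite("pics/b.png",b)
```

```text
(no output)
```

View pics/a.png

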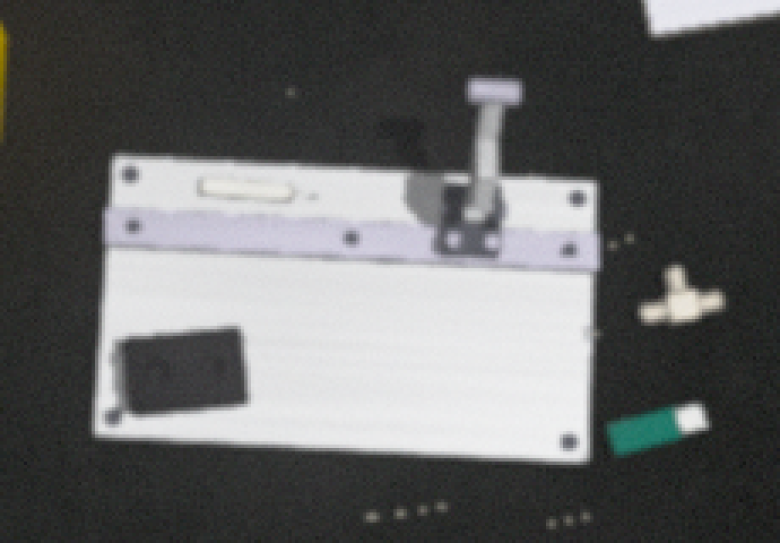

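View pics/b.png

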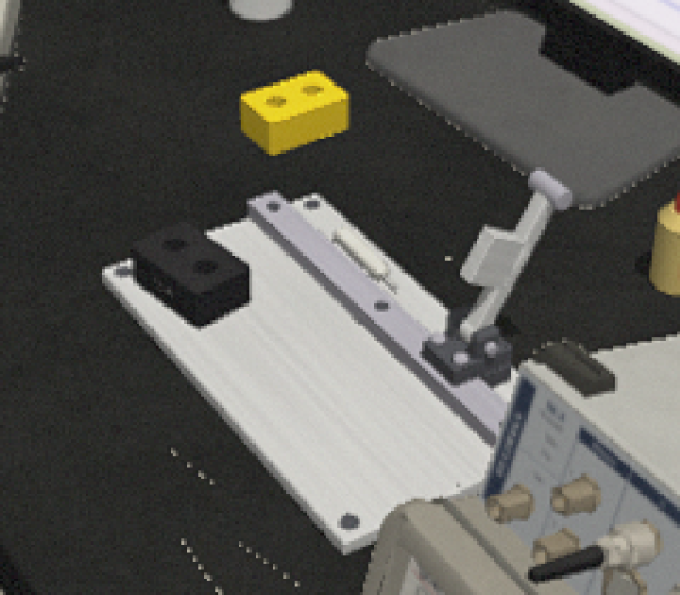

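The block I want is the black one on the plate, at top-view pixel (285,259). The candidates are that block and the yellow look-alike off the plate at scene pixel ~(325,200), which I reject. The leaf stands up at top-view pixel ~(375,190). Next I'll take a closer wrist view to measure.

```bash
cat >> h.py <<'E'
def Q(yaw): return [0,float(np.cos(yaw/2)),float(np.sin(yaw/2)),0]   # tool down; tool x along yaw, tool y along yaw-90deg
E
python3 - <<'E'
from h import *
P=np.load("top0.npy")
m=(P[...,2]>4)&(P[...,2]<16)&(P[...,0]>420)&(P[...,0]<640)&(P[...,1]>-390)&(P[...,1]<-90)
fr=cv2.imread("pics/top0.png"); m&=fr.mean(2)>120
r=cv2.minAreaRect(P[m][:,:2].astype(np.float32)); print("plate",r)
p=get_position(); movel([p[0],p[1],330],vel=300)
goto([520,-240,360],Q(0.0))
print(get_time_s(),get_position())
w=capture("wrist"); cv2.imwrite("pics/w0.png",w["frame"]); C=cloud(w); np.save("w0.npy",C)
print(np.round(w["world_from_camera"],3).tolist(),w["fx"],w["cx"],w["cy"])
np.save("w0T.npy",w["world_from_camera"]); print((w["depth"]>0).mean())
for t in["fixture","flip_stop","leaf","leaf_grip","cal_block"]:
    for m in masks_of(t,w)[:2]:
        q=C[m["pixels"]&(w["depth"]>0)]; print(t,round(m["conf"],2),m["box"],np.round(np.median(q,0),1))
E
```

```text
plate ((529.808349609375, -244.7616424560547), (261.2941589355469, 151.92491149902344), 88.34842681884766)
3.1417 [ 519.16913454 -241.61846853  359.66431963]
[[-0.004, -0.964, -0.264, 586.189], [-1.0, 0.004, -0.001, -242.325], [0.002, 0.264, -0.964, 531.624], [0.0, 0.0, 0.0, 1.0]] 376.5977089737227 317.84994810707565 238.9409619613968
0.9960384114583334
fixture 0.77 [223.3, 117.4, 418.8, 233.4] [ 537.1 -251.2   10.8]
fixture 0.22 [368.3, 91.5, 399.4, 151.6] [ 605.8 -308.8  101.3]
flip_stop 0.67 [355.3, 93.0, 395.2, 161.4] [ 589.3 -307.2   91.8]
leaf 0.81 [367.4, 90.3, 399.2, 152.2] [ 606.8 -308.6  101.6]
leaf_grip 0.79 [366.7, 91.3, 395.1, 151.1] [ 606.4 -308.4  102.2]
cal_block 0.77 [230.7, 183.0, 283.1, 225.3] [ 495.  -163.5   36.3]
cal_block 0.74 [132.3, 58.1, 178.0, 114.3] [648.4 -39.   25.9]
```

View pics/w0.png

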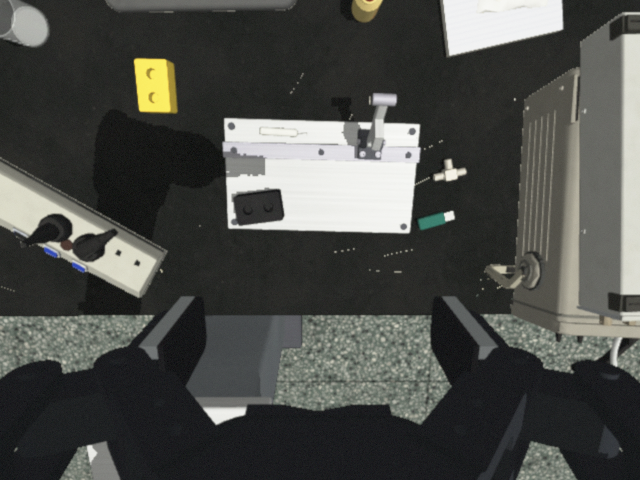

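The wrist view shows the plate at px 223–418 × 117–233, the raised leaf bar at (382,99), the black block at (259,206), and the yellow look-alike off the plate at (156,85). I'll move closer for precise edges.

Run:
```python
from h import *
wait(0.3); print(get_position())
movel([430,-245,200],vel=250); wait(0.3); print(get_position(),get_tcp_rot(),get_time_s(),get_force())
w=capture("wrist"); cv2.imwrite("pics/w1.png",w["frame"]); C=cloud(w); np.save("w1.npy",C)
np.save("w1T.npy",w["world_from_camera"]); np.save("w1K.npy",[w[k] for k in("fx","fy","cx","cy")])
for t in["leaf_grip","flip_stop","cal_block"]:
    for i,m in enumerate(masks_of(t,w)[:2]):
        q=C[m["pixels"]&(w["depth"]>0)]; print(t,round(m["conf"],2),m["box"],np.round(np.median(q,0),1)); np.save(f"m_{t}_{i}.npy",m["pixels"])
# plate+fence by height, block top by height
X,Y,Z=C[...,0],C[...,1],C[...,2]; roi=(X>440)&(X<640)&(Y>-400)&(Y<-90); g=w["frame"].mean(2)
pl=roi&(Z>5)&(Z<27)&(g>90)
print("plate",cv2.minAreaRect(C[pl][:,:2].astype(np.float32)), np.median(Z[pl]))
bt=roi&(Z>31)&(Z<41)&(g<90)&(Y>-240)&(X<545)
print("block",cv2.minAreaRect(C[bt][:,:2].astype(np.float32)),np.median(Z[bt]),bt.sum())
fe=roi&(Z>18.5)&(Z<25)&(g>90)
print("fence",cv2.minAreaRect(C[fe][:,:2].astype(np.float32)),np.median(Z[fe]),fe.sum())
gb=roi&(Z>103)&(Z<135)
print("bar",cv2.minAreaRect(C[gb][:,:2].astype(np.float32)),np.percentile(Z[gb],[5,50,95,100]),gb.sum())
```

```text
[ 520.00267024 -240.00289794  360.01670405]
[ 430.94570341 -245.05858602  200.7330043 ] [3.21888780e-04 9.99999616e-01 3.08274966e-04 7.54584846e-04] 4.925 [-0.21956022  0.97559865 -0.23639962]
leaf_grip 0.62 [393.9, 0.0, 423.1, 39.7] [ 578.5 -307.6   82.5]
leaf_grip 0.4 [167.0, 0.0, 471.9, 187.2] [ 538.1 -250.8   10.8]
flip_stop 0.64 [373.4, 0.0, 424.9, 61.0] [ 574.5 -306.5   43.8]
cal_block 0.88 [180.8, 111.2, 265.3, 170.1] [ 494.  -164.1   36.4]
cal_block 0.69 [374.1, 0.2, 422.8, 64.8] [ 574.6 -306.4   43.5]
plate ((530.7730102539062, -258.87811279296875), (286.21234130859375, 150.66136169433594), 88.26048278808594) 10.851454463462574
block ((493.08349609375, -162.467529296875), (39.210384368896484, 61.9918327331543), 7.450170993804932) 36.54555818215144 2992
fence ((565.7039184570312, -246.68576049804688), (122.7515640258789, 243.1524200439453), 22.22773551940918) 22.49877515648774 7599Traceback (most recent call last):
  File "<stdin>", line 18, in <module>
    return _quantile_unchecked(
        a, q, axis, out, overwrite_input, method, keepdims, weights)
    return _ureduce(a,
                    func=_quantile_ureduce_func,
    ...<5 lines>...
                    overwrite_input=overwrite_input,
                    method=method)
    r = func(a, **kwargs)
    result = _quantile(arr,
                       quantiles=q,
    ...<2 lines>...
                       out=out,
                       weights=wgt)
    slices_having_nans = np.isnan(arr[-1, ...])
                                  ~~~^^^^^^^^^
IndexError: index -1 is out of bounds for axis 0 with size 0
```

View pics/w1.png

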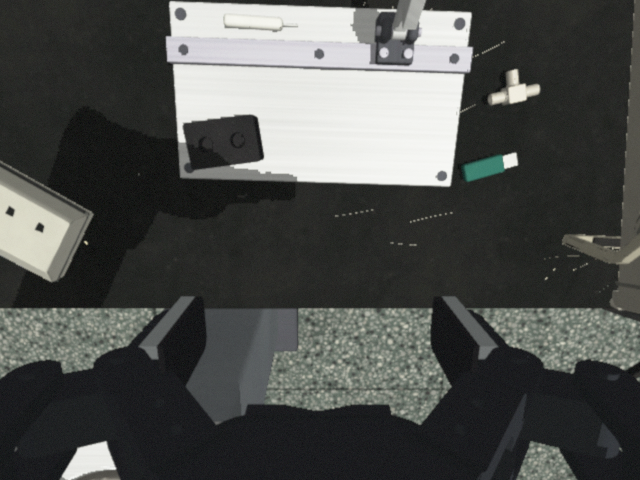

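The closer view shows the fence from (167,50) to (472,60), the saddle at (396,47), and the block at (223,141) turned slightly, with a clear gap all round it. Next I'll fit these precisely.

```bash
cat > fit.py <<'E'
import numpy as np,cv2
T=np.load("w1T.npy");fx,fy,cx,cy=np.load("w1K.npy");im=cv2.imread("pics/w1.png").astype(int);C=np.load("w1.npy")
def ray(px,z):
    px=np.atleast_2d(px).astype(float)
    d=np.c_[(px[:,0]-cx)/fx,(px[:,1]-cy)/fy,np.ones(len(px))]@T[:3,:3].T; o=T[:3,3]
    return (o+d*((z-o[2])/d[:,2])[:,None])[:,:2]
def rect(mask,z):
    m=cv2.morphologyEx(mask.astype(np.uint8),cv2.MORPH_CLOSE,np.ones((9,9)))
    n,l,s,_=cv2.connectedComponentsWithStats(m); k=1+np.argmax(s[1:,4]); v,u=np.nonzero(l==k)
    return cv2.minAreaRect(ray(np.c_[u,v],z).astype(np.float32)),s[k]
b,g,r=im[...,0],im[...,1],im[...,2]; v,u=np.mgrid[0:480,0:640]
win=(u>150)&(u<490)&(v<200)
viol=win&(b-g>14)&(b>110)
print("fence",rect(viol,22))
print("plate",rect(win&(im.mean(2)>110)&(C[...,2]>4)&(C[...,2]<30)&(C[...,1]>-383),10))
bm=np.load("m_cal_block_0.npy")
print("block",rect(bm&(C[...,2]>33),36.))
# fence front edge per column: lowest violet row
pts=[]
for c in list(range(180,365))+list(range(420,465)):
    rr=np.nonzero(viol[:110,c])[0]
    if len(rr)>8: pts.append((c,rr.max()))
# front face of the fence is seen too? report colours down one column
print(im[30:80,280].tolist()[::2])
P=ray(pts,22); A=np.polyfit(P[:,1],P[:,0],1); print("front edge x=",A, np.std(P[:,0]-np.polyval(A,P[:,1])))
sd=win&(im.mean(2)<95)&(C[...,2]>42)&(C[...,2]<55)&(C[...,0]>545)
print("saddle top z",np.median(C[sd][:,2]),cv2.minAreaRect(C[sd][:,:2].astype(np.float32)),sd.sum())
W=np.load("w0.npy"); gb=(W[...,2]>108)&(W[...,2]<130)&(W[...,0]>560)&(W[...,0]<660)&(W[...,1]>-350)&(W[...,1]<-270)
print("bar",cv2.minAreaRect(W[gb][:,:2].astype(np.float32)),np.percentile(W[gb][:,2],[5,50,95]),gb.sum(),W[gb].min(0),W[gb].max(0))
P0=np.load("top0.npy");W=P0;gb=(W[...,2]>108)&(W[...,2]<130)&(W[...,0]>560)&(W[...,0]<660)&(W[...,1]>-350)&(W[...,1]<-270)
print("bar top",cv2.minAreaRect(W[gb][:,:2].astype(np.float32)),np.percentile(W[gb][:,2],[5,50,95]),gb.sum(),W[gb].min(0),W[gb].max(0))
E
python3 fit.py
```

```text
Traceback (most recent call last):
  File "fit.py", line 14, in <module>
    print("fence",rect(viol,22))
                  ~~~~^^^^^^^^^
  File "fit.py", line 9, in rect
    n,l,s,_=cv2.connectedComponentsWithStats(m); k=1+np.argmax(s[1:,4]); v,u=np.nonzero(l==k)
                                                     ~~~~~~~~~^^^^^^^^^
ValueError: attempt to get argmax of an empty sequence
```

```bash
python3 -c "
import cv2;im=cv2.imread('pics/w1.png');print(im[30:80:2,280].tolist())"
sed -i 's/viol=.*/viol=win\&(b-g>4)\&(b-r>4)\&(g>110)/' fit.py; sed -i '/print(im\[30/d' fit.py; python3 fit.py
```

```text
[[155, 161, 161], [229, 233, 232], [231, 235, 235], [234, 237, 236], [230, 234, 233], [206, 205, 206], [219, 213, 216], [219, 212, 215], [221, 216, 219], [223, 219, 220], [223, 219, 221], [225, 221, 222], [225, 221, 222], [225, 221, 223], [225, 219, 222], [222, 219, 220], [224, 219, 221], [215, 208, 210], [110, 108, 109], [203, 209, 209], [230, 233, 233], [230, 234, 233], [231, 234, 233], [229, 233, 232], [229, 234, 232]]
fence (((565.1795043945312, -247.2320098876953), (259.6210021972656, 19.710025787353516), 88.13887023925781), array([ 166,   37,  306,   35, 4900], dtype=int32))
plate (((532.2510986328125, -245.734375), (268.473388671875, 152.1522979736328), 87.96778869628906), array([  166,     0,   306,   186, 44890], dtype=int32))
block (((493.4478759765625, -162.60025024414062), (39.85678482055664, 62.4185905456543), 7.384413719177246), array([ 182,  114,   79,   56, 3278], dtype=int32))
front edge x= [8.55195165e-02 5.73021698e+02] 1.3056416270301936
saddle top z 48.49980056736399 ((575.7340087890625, -306.3762512207031), (29.846399307250977, 19.003877639770508), 50.05145263671875) 353
bar ((620.8968505859375, -310.78704833984375), (15.35474681854248, 23.939096450805664), 0.6838449239730835) [110.64595664 120.14906983 122.39024653] 338 [ 613.26230444 -322.68057766  108.03730359] [ 628.66188189 -298.80320708  123.76466898]
bar top ((618.511962890625, -309.577392578125), (23.687705993652344, 15.109407424926758), 85.13780212402344) [110.80677321 119.64015589 122.40431806] 126 [ 610.83209482 -321.26360745  108.06191308] [ 626.90210095 -298.08747605  124.64601611]
```

Fence fit is 259.6 × 19.7 mm against a true 260 × 20, and the block measures 62.4 × 39.9, so both are good. Next I approach the bar and pinch it, checking forces.

```bash
cat >> h.py <<'E'
YAW=np.deg2rad(-1.86); ux=np.array([np.cos(YAW),np.sin(YAW)]); uy=np.array([-ux[1],ux[0]])
FC=np.array([565.18,-247.23])          # fence centre = fixture (40,0)
YS=-61.2                                # stop along fence
def F(x,y,z):                           # flip_stop frame -> world (z from plate top)
    p=FC+(x-10)*ux+(y+YS)*uy; return [p[0],p[1],z+10]
def toF(p): d=np.array(p[:2])-FC; return [d@ux+10,d@uy-YS,p[2]-10]
def grip(q,dz=0,r=87,dx=0,dy=0): return F(25-r*np.cos(q)+dx,dy,30+r*np.sin(q)-19+dz)
def fl():                               # force in fixture axes
    f=np.array(get_force()); return np.round([f[:2]@ux,f[:2]@uy,f[2]],2)
E
python3 - <<'E'
from h import *
gripper_to(50,20)
goto(grip(2.1,dz=60),Q(YAW)); wait(.2)
f0=fl(); print(f0,get_time_s())
print(movel(grip(2.1),vel=100,force_limit=6)); wait(.2); print(toF(get_position()),fl())
for g in(36,30,27.5,25.5):
    gripper_to(g); wait(.1); print(g,get_finger_gap(),fl())
w=capture("wrist"); cv2.imwrite("pics/w2.png",w["frame"]); print(get_time_s())
E
```

```text
[0.13 0.12 0.05] 6.6083
False
[np.float64(69.61523010511095), np.float64(-0.23484291862577322), np.float64(87.22418523350906)] [-0.76  0.93  0.81]
36 35.76225377323753 [ 0.97  0.2  -0.31]
30 30.090398917160332 [-0.16 -0.82  0.2 ]
27.5 27.749254118036923 [0.49 0.79 0.82]
25.5 25.141866437231887 [-0.63  0.14  0.54]
8.9667
```

View pics/w2.png

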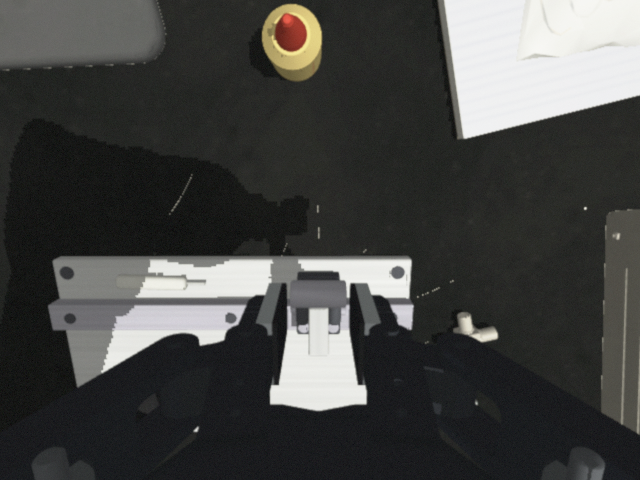

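The bar (290–346, 295) sits centred between the pads. I'll pinch it and swing it down along the arc.

Run:
```python
from h import *
gripper_to(20,20); wait(.1); print(get_finger_gap(),fl())
for q in np.linspace(2.1,0.06,15)[1:]:
    movel(grip(q),vel=90); f=fl(); print(round(q,2),f,np.round(toF(get_position()),1))
    if np.abs(f).max()>18: print("stop"); break
print(get_finger_gap(),get_time_s())
```

```text
19.956059373654558 [-0.61 -0.37  0.67]
1.95 [ 0.03 -0.41  0.36] [57.6 -0.6 92.3]
1.81 [-0.47  0.45  0.7 ] [45.6 -0.4 95.8]
1.66 [0.96 0.57 0.47] [33.2 -0.4 97.7]
1.52 [-0.24 -0.17 -0.36] [20.6 -0.3 97.9]
1.37 [-0.44 -0.41  0.94] [ 8.  -0.2 96.2]
1.23 [ 0.31 -0.94 -0.45] [-4.2 -0.2 92.8]
1.08 [-0.55 -0.93  0.62] [-15.8  -0.2  87.7]
0.93 [0.77 0.33 0.9 ] [-26.6  -0.1  80.9]
0.79 [ 0.    0.09 -0.38] [-36.4  -0.1  72.6]
0.64 [ 0.59  0.59 -0.19] [-44.8  -0.1  63. ]
0.5 [-0.37 -0.71 -0.52] [-51.9   0.   52.2]
0.35 [ 0.62 -0.54  0.35] [-57.2   0.1  40.5]
0.21 [ 0.83 -0.54  0.18] [-60.7   0.2  28.4]
0.06 [ 0.39 -0.02  0.83] [-62.3   0.2  15.8]
19.786193574610447 13.3833
```

The gap went to 20 mm (under 24), so the pinch missed the bar. I'll look before doing anything else.

Run:
```python
from h import *
a=capture("scene"); t=capture("top")
A=cv2.resize(a["frame"][160:370,240:460],(420,400),interpolation=3);B=cv2.resize(t["frame"][140:300,240:400],(400,400),interpolation=3)
cv2.imwrite("pics/c.png",np.hstack([A[:, :400],B]))
C=cloud(t);g=(C[...,2]>60)&(C[...,0]>585)&(C[...,0]<650)&(C[...,1]>-330)&(C[...,1]<-290)
print(C[g].mean(0) if g.any() else 0, g.sum(), C[g].max(0) if g.any() else 0)
```

```text
[ 618.78867135 -307.35308588  116.98533943] 115 [ 626.84686405 -298.10346683  124.08698118]
```

View pics/c.png

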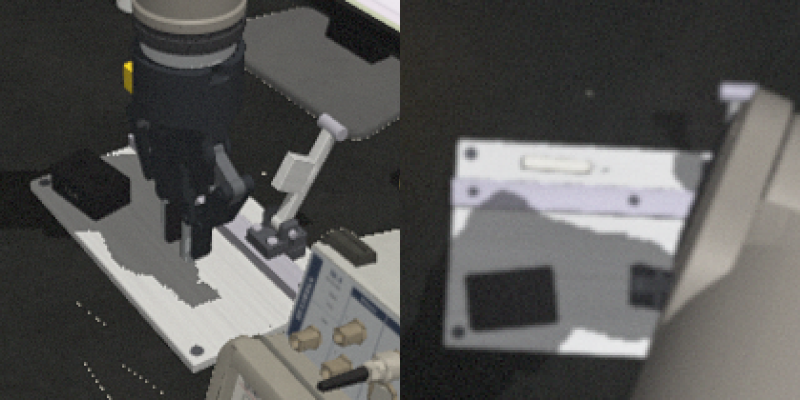

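Run:
```python
from h import *
w=capture("wrist");C=cloud(w);p=np.array(get_position());D=C-p
print(p,get_tcp_rot(),get_finger_gap())
m=(np.abs(D[...,1])<45)&(np.abs(D[...,0])<40)&(D[...,2]<120)&(w["depth"]>20)&(w["depth"]<400)
for lo in range(-30,110,10):
    k=m&(D[...,2]>=lo)&(D[...,2]<lo+10)
    if k.sum()>5: print(lo,k.sum(),np.round(np.percentile(D[k],[2,98],axis=0)[:,:2].ravel(),1))
s=capture("scene");C=cloud(s);D=C-p;m=(np.abs(D[...,1])<45)&(np.abs(D[...,0])<40)&(s["depth"]>0)
print("scene")
for lo in range(-30,110,10):
    k=m&(D[...,2]>=lo)&(D[...,2]<lo+10)
    if k.sum()>5: print(lo,k.sum(),np.round(np.percentile(D[k],[2,98],axis=0)[:,:2].ravel(),1))
```

```text
[ 491.85017    -306.18684546   26.67302532] [ 1.79179879e-04  9.99869136e-01 -1.61716771e-02  3.94329540e-04] 20.264619403535356
-20 20013 [-32.7 -43.5  38.9  43.4]
20 19 [ -0.8 -10.7   5.7   9.6]
30 534 [ -9.2 -22.2  12.2  20.7]
40 1007 [ -8.  -23.8  12.1  22.1]
50 1171 [ -8.5 -23.7  12.1  22.2]
60 1626 [ -9.8 -17.3  12.7  15.6]
70 3184 [ -6.5 -40.3  14.8  38.2]
80 10328 [ -9.7 -43.6  14.1  43.3]
90 7207 [-11.2 -44.   18.1  43.8]
100 13424 [ -8.  -44.6  18.2  44.3]
scene
-30 538 [-39.7 -43.5  36.9  43.1]
-20 1638 [-38.5 -43.3  37.9  42.7]
20 26 [-13.6 -18.2   3.2  10.9]
30 126 [-14.4 -24.2   2.2  15. ]
40 148 [-14.8 -25.3   3.5  15.3]
50 141 [-14.6 -25.3   2.1  15.6]
60 95 [-15.7 -23.8  -2.1  20.6]
70 233 [-17.3 -43.9   5.1  37.4]
80 153 [-17.1 -43.8   3.5  43.5]
90 258 [-20.4 -42.2   5.8  43.5]
100 167 [-20.9 -27.7  -1.7  44.5]
```

Both cameras show the real fingertips about 28 mm above the reported TCP. That explains the miss. I'll measure this offset at the gaps I'm going to use.

Run:
```python
from h import *
for g in(0,24,40,50):
    gripper_to(g,20); wait(.1)
    p=np.array(get_position())
    for n in("wrist","scene"):
        w=capture(n);C=cloud(w);D=C-p
        d=w["depth"]; e=cv2.erode((d>0).astype(np.uint8),np.ones((3,3)))>0
        m=(np.abs(D[...,1])<60)&(np.abs(D[...,0])<22)&(D[...,2]<70)&(D[...,2]>5)&(d>20)
        z=np.sort(D[m][:,2]); k=m&(D[...,2]<45)
        print(g,round(get_finger_gap(),1),n,len(z),np.round(z[[0,5,15,30,60]],1),"x",np.round(np.percentile(D[k][:,0],[2,98]),1),"y",np.round(np.percentile(D[k][:,1],[2,98]),1),"innery",np.round([D[k&(D[...,1]<0)][:,1].max(),D[k&(D[...,1]>0)][:,1].min()],1))
print(get_time_s())
```

```text
0 0.3 wrist 3385 [32.3 32.6 33.1 34.1 35. ] x [ 6.8 12. ] y [-13.4  11.8] innery [-0.  0.]
0 -0.2 scene 346 [25.  26.7 29.8 33.5 37. ] x [-14.6   3.3] y [-15.2  12.6] innery [-0.2  0.1]
24 24.1 wrist 4563 [29.3 29.5 30.3 31.3 32.5] x [-9.  12.3] y [-25.2  23.5] innery [-12.2  11. ]
24 23.9 scene 555 [24.9 26.6 28.  29.7 32.7] x [-14.4   2.3] y [-26.9  17. ] innery [-12.8   9.1]
40 40.0 wrist 5229 [30.5 31.  31.6 32.1 33.4] x [-9.5 12.5] y [-33.   31.2] innery [-20.  19.]
40 40.2 scene 623 [26.3 27.9 29.  31.1 33.6] x [-14.7   8.7] y [-34.4  25.1] innery [-20.8  17.8]
50 50.5 wrist 5219 [32.  32.5 32.9 33.3 34. ] x [-9.4 12.7] y [-37.3  35.9] innery [-25.1  23.8]
50 50.1 scene 637 [27.2 29.9 30.8 32.1 35.3] x [-14.9   8.1] y [-39.4  30.3] innery [-25.4  21.9]
15.6333
```

```bash
cat >> h.py <<'E'
TIP=28.   # real fingertips (gap ~24) lie this far above the reported TCP
def grip(q,dz=0,r=87,dx=0,dy=0): return F(25-r*np.cos(q)+dx,dy,30+r*np.sin(q)-17-TIP+dz)
E
python3 - <<'E'
from h import *
gripper_to(44,20)
movel(grip(0.9,dz=70),vel=300); movel(grip(2.1,dz=48),vel=250); wait(.15); print(fl())
print(movel(grip(2.1),vel=90,force_limit=6)); wait(.2); print(np.round(toF(get_position()),1),fl())
for g in(30,27,25.2,20):
    gripper_to(g); wait(.1); print(g,round(get_finger_gap(),2),fl())
print(get_time_s())
E
```

```text
[-0.02 -0.85 -0.75]
False
[69.6 -0.2 61.1] [-0.34  0.02 -0.47]
30 30.09 [ 0.04 -0.04  0.17]
27 26.81 [ 0.16 -0.39 -0.2 ]
25.2 25.2 [-0.2   0.47  0.42]
20 23.48 [ 0.9   0.51 -0.1 ]
19.3167
```

Pinched (gap 23.5). Swing down.

Run:
```python
from h import *
for q in np.linspace(2.1,0.05,13)[1:]:
    movel(grip(q),vel=100); f=fl(); print(round(q,2),f,np.round(toF(get_position()),1),round(get_finger_gap(),1))
    if np.abs(f).max()>15 or get_finger_gap()<22: print("stop"); break
wait(.2); print(get_finger_gap(),fl(),get_time_s())
t=capture("scene"); C=cloud(t);g=(C[...,2]>60)&(C[...,0]>585)&(C[...,0]<650)&(C[...,1]>-330)&(C[...,1]<-290);print(g.sum())
```

```text
1.93 [ 1.22 -0.18 -1.  ] [55.6 -0.1 66.6] 23.5
1.76 [ 0.81 -0.61  0.55] [41.5 -0.1 70.6] 23.6
1.59 [ 1.5  -1.14  1.04] [27.  -0.1 72.3] 23.4
1.42 [ 0.33 -0.43  2.8 ] [12.2 -0.1 71.5] 23.2
1.25 [-1.01 -0.1   5.15] [-2.8 -0.2 68. ] 23.3
1.08 [-2.39  0.01  7.24] [-17.1  -0.2  61.8] 23.3
0.9 [-4.08  0.67  5.18] [-30.   -0.2  53.1] 23.3
0.73 [-3.96 -0.24  4.36] [-40.6  -0.2  42.7] 23.3
0.56 [-4.62 -0.92  2.97] [-49.   -0.2  31.1] 23.6
0.39 [-3.1  -0.9   1.91] [-55.3  -0.2  18.2] 23.2
0.22 [-1.61 -2.09  1.5 ] [-59.7  -0.2   4.2] 23.5
0.05 [-1.43 -1.6   0.88] [-61.6  -0.2 -10.5] 23.6
23.429447569263793 [-2.23 -1.82  0.86] 23.1167
0
```

Run:
```python
from h import *
p=np.array(get_position())
print("seat",movel([p[0],p[1],p[2]-8],vel=20,force_limit=4),np.round(toF(get_position()),1),fl())
gripper_to(44,20); wait(.1); p=np.array(get_position()); movel([p[0],p[1],p[2]+75],vel=250)
t=capture("top");s=capture("scene");C=cloud(s)
g=(C[...,2]>60)&(C[...,0]>585)&(C[...,0]<650)&(C[...,1]>-330)&(C[...,1]<-290);print("up pts",g.sum())
B=np.array([493.45,-162.6]); by=np.deg2rad(7.4); print("block F",toF([*B,0]))
for s_ in(1,-1):
    q=ik([B[0],B[1],60],Q(by+s_*np.pi/2)); q2=ik(F(-20,36,-15),Q(YAW+s_*np.pi/2)); print(s_,np.round(q,2) if q is not None else q,np.round(q2,2) if q2 is not None else q2)
print(get_time_s())
cv2.imwrite("pics/d.png",np.hstack([cv2.resize(s["frame"][160:370,240:440],(400,420),interpolation=3),cv2.resize(t["frame"][150:310,240:400],(400,420),interpolation=3)]))
```

```text
seat True [-61.9  -0.3 -18. ] [-0.49 -0.43  4.69]
up pts 0
block F [np.float64(-64.43907849526774), np.float64(143.45723915118572), -10]
1 [ 0.85  0.48 -0.75  1.77  0.38  1.03  0.09] [ 0.87  0.69 -0.64  1.6   0.47  1.    0.05]
-1 [ 0.34  0.38 -0.07  1.79  0.03  0.97 -2.75] [ 0.42  0.6   0.03  1.62 -0.02  0.92 -2.72]
24.5583
```

View pics/d.png

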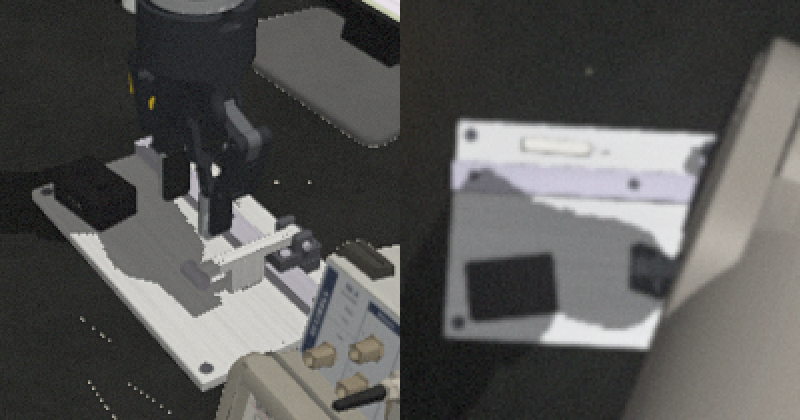

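The leaf is down (its grip bar at crop px (197,275)) and seated. Next I grip the block.

Run:
```python
from h import *
B=[493.45,-162.6]; by=np.deg2rad(7.4); q0=Q(by-np.pi/2)
gripper_to(62,25); goto([*B,60],q0); wait(.25); print(get_position(),get_joint_positions(),fl())
print(movel([*B,-4],vel=80,force_limit=6)); wait(.2); print(get_position(),fl())
p=np.array(get_position());w=capture("scene");C=cloud(w);D=C-p
m=(np.abs(D[...,0])<70)&(np.abs(D[...,1])<14)&(D[...,2]>5)&(D[...,2]<45)&((D[...,2]>45)|(np.abs(D[...,0])>27)); z=np.sort(D[m][:,2]); print("tip",len(z),z[:40:8])
for g in(48,44,42.5):
    gripper_to(g); wait(.05); print(round(get_finger_gap(),1),fl())
gripper_to(34,25); wait(.2); print(round(get_finger_gap(),2),fl(),get_time_s())
```

```text
[ 493.44543772 -163.07470994   59.97340988] [ 0.34024519  0.37946744 -0.06875848  1.79139614  0.03089921  0.97168591
 -2.7541159 ] [-0.32  0.41  0.27]
False
[ 493.99353507 -162.76808879   -3.40304195] [0.5  0.54 0.74]
tip 468 [5.16430622 7.85511394 8.29448377 8.71223325 8.88459807]
48.0 [ 0.38 -0.14 -0.2 ]
44.1 [ 0.17 -0.8   0.71]
42.4 [-0.13 -0.38 -0.76]
39.24 [-0.74  0.26  2.06] 28.9917
```

Run:
```python
from h import *
qf=Q(YAW-np.pi/2); p=np.array(get_position())
movel([p[0],p[1],p[2]+2.5],vel=20); wait(.15); print(fl(),get_finger_gap())
t=F(-26,44,0); print(movel([t[0],t[1],p[2]+2.5],qf,vel=70,force_limit=8)); wait(.3)
print(np.round(toF(get_position()),1),get_tcp_rot(),qf,fl(),round(get_finger_gap(),2),get_time_s())
w=capture("wrist"); cv2.imwrite("pics/w3.png",w["frame"])
for n in("top","scene"):
    k=capture(n); cv2.imwrite(f"pics/{n}3.png",k["frame"])
```

```text
[-0.79  0.11 -1.92] 39.35358708652274
False
[-26.   44.1 -11.3] [ 8.89565940e-06 -6.95593859e-01  7.18435232e-01  2.56308586e-05] [0, 0.6955366911650415, -0.7184905783955596, 0] [-0.11 -0.45 -1.77] 39.19 31.4
```

View pics/w3.png

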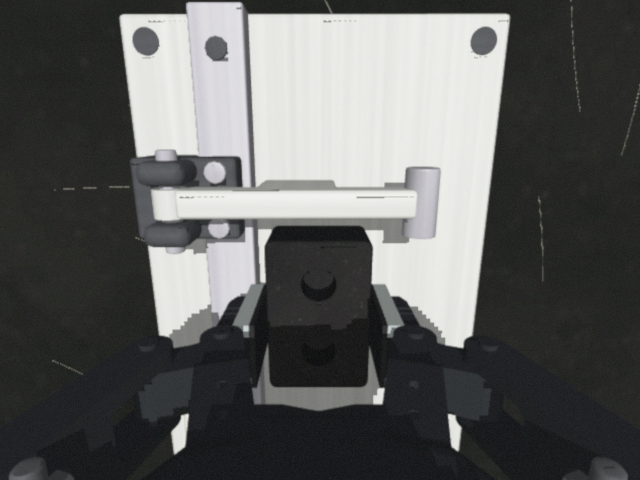

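The view shows the block (266–372, 228–385) held, about 8 mm short of the stop and a few mm from the fence, parallel to it. I'll set it down, then seat it on the fence and then on the stop.

Run:
```python
from h import *
def rel(dx,dy,dz,**k):
    p=np.array(get_position()); d=dx*ux+dy*uy; return movel([p[0]+d[0],p[1]+d[1],p[2]+dz],**k)
print("down",rel(0,0,-6,vel=10,force_limit=3.0)); wait(.1); print(np.round(toF(get_position()),2),fl())
print("fence",rel(12,0,0,vel=10,force_limit=5)); wait(.15); print(np.round(toF(get_position()),2),fl())
print("stop",rel(0,-14,0,vel=10,force_limit=5)); wait(.15); print(np.round(toF(get_position()),2),fl(),get_finger_gap(),get_time_s())
w=capture("wrist"); cv2.imwrite("pics/w4.png",w["frame"])
```

```text
down True
[-25.84  43.98 -13.83] [-0.33  0.41  6.02]
fence True
[-25.93  43.95 -13.78] [-0.66  0.54  5.92]
stop True
[-25.97  44.05 -13.75] [-0.72 -0.24  4.31] 39.346083543965634 33.3917
```

View pics/w4.png

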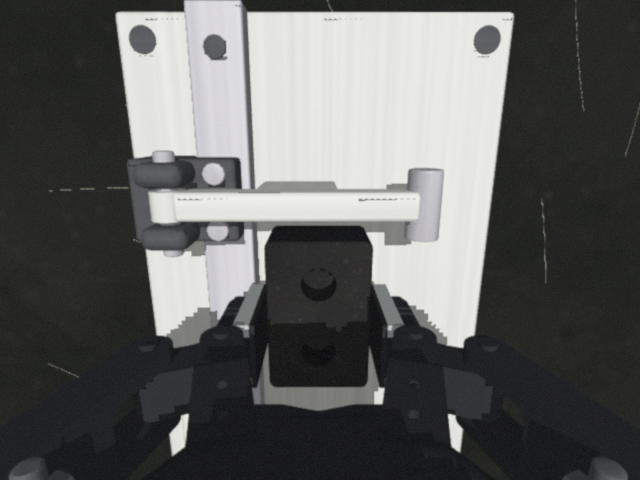

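The motion stopped early because the block was pressing on the plate (6 N). I'll unload it and step in with my own force check.

```bash
cat >> h.py <<'E'
def mf(n=4): return np.mean([fl() for _ in range(n)],0)
def step(tgt,axis,sgn,lim,ds=0.5,maxn=30,v=15):
    """advance commanded F-frame target until the force on that axis has risen by lim"""
    tgt=np.array(tgt,float); f0=mf(); 
    for i in range(maxn):
        tgt[axis]+=sgn*ds; movel(F(*tgt),vel=v); f=mf()
        if abs((f-f0)[axis])>lim: break
    print("axis",axis,"n",i+1,"tgt",np.round(tgt,2),"pos",np.round(toF(get_position()),2),"f",np.round(f,1),"t",round(get_time_s(),2)); return tgt
E
python3 - <<'E'
from h import *
p=np.array(toF(get_position()))
for i in range(8):
    if mf()[2]<1: break
    p[2]+=.2; movel(F(*p),vel=10); 
print(i,np.round(p,2),mf(),get_time_s())
t=step(p,0,1,4,ds=.6)
np.save("t.npy",t)
E
```

```text
2 [-25.93  44.05 -13.33] [ 0.06 -0.68 -1.41] 33.9417
axis 0 n 13 tgt [-18.13  44.05 -13.33] pos [-19.81  44.02 -13.52] f [-5.6  1.1  1.7] t 37.19
```

Run:
```python
from h import *
t=np.load("t.npy"); t=step(t,1,-1,5,ds=.8); np.save("t.npy",t)
wait(.7); print(mf(),np.round(toF(get_position()),2),get_finger_gap(),get_time_s())
w=capture("wrist"); cv2.imwrite("pics/w5.png",w["frame"])
```

```text
axis 1 n 7 tgt [-18.13  38.45 -13.33] pos [-19.85  44.03 -13.51] f [-7.3  6.6  6.1] t 38.94
[-6.57  8.24  4.98] [-19.86  44.02 -13.52] 39.04889435570802 39.6417
```

View pics/w5.png

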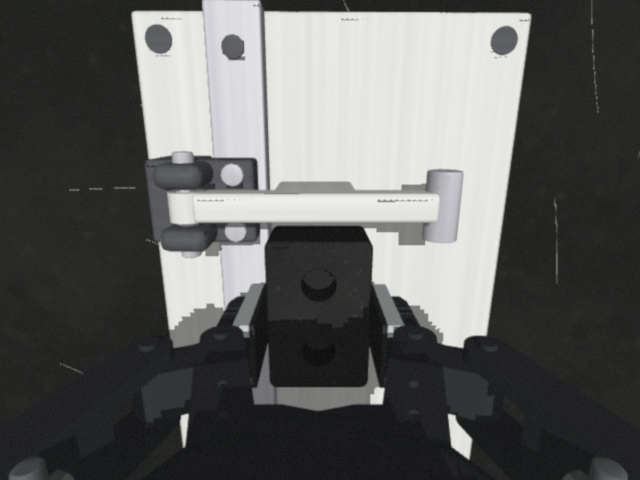

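The force rises but y doesn't move. Either the block is already at the stop, or it's stuck. I'll measure the gap from the depth data.

```bash
cat >> h.py <<'E'
def meas(n="wrist"):
    w=capture(n); C=cloud(w); d=C[...,:2]-FC; x=d@ux+10; y=d@uy-YS; z=C[...,2]-10; g=w["frame"].mean(2)
    a=(x>-38)&(x<-5)&(y>-15)&(y<15)&(z>31)&(z<40)&(g>130)
    b=(x>-75)&(x<12)&(y>3)&(y<110)&(z>23)&(z<29)&(g<80)
    m=b&(np.abs(x+20)<12)
    print(n,"arm y",np.round(np.percentile(y[a],[1,99]),1) if a.any() else None,"block y",np.round(np.percentile(y[m],[1,50,99]),1),"block x",np.round(np.percentile(x[b&(y>45)],[2,98]),1) if (b&(y>45)).any() else None)
E
python3 - <<'E'
from h import *
meas(); meas("scene"); meas("top"); print(get_joint_positions(),mf())
E
```

```text
wrist arm y [-6.2  3.4] block y [12.8 40.9 73.6] block x [-38.2   0. ]
scene arm y [-7.4  3.2] block y [14.2 39.1 71.7] block x [-55.6  -1.8]Traceback (most recent call last):
  File "<stdin>", line 2, in <module>
  File "h.py", line 32, in meas
    print(n,"arm y",np.round(np.percentile(y[a],[1,99]),1) if a.any() else None,"block y",np.round(np.percentile(y[m],[1,50,99]),1),"block x",np.round(np.percentile(x[b&(y>45)],[2,98]),1) if (b&(y>45)).any() else None)
                                                                                                   ~~~~~~~~~~~~~^^^^^^^^^^^^^^^^
    return _quantile_unchecked(
        a, q, axis, out, overwrite_input, method, keepdims, weights)
    return _ureduce(a,
                    func=_quantile_ureduce_func,
    ...<5 lines>...
                    overwrite_input=overwrite_input,
                    method=method)
    r = func(a, **kwargs)
    result = _quantile(arr,
                       quantiles=q,
    ...<2 lines>...
                       out=out,
                       weights=wgt)
    slices_having_nans = np.isnan(arr[-1, ...])
                                  ~~~^^^^^^^^^
IndexError: index -1 is out of bounds for axis 0 with size 0
```

There's a 9 mm gap, so the block is stuck by friction from the preload (7 N on the fence, 6 N on the plate). I'll unload those, then step along y.

Run:
```python
from h import *
t=np.load("t.npy"); t[1]=44; t[0]=-19.3; movel(F(*t),vel=20); print(mf(),np.round(toF(get_position()),2))
for i in range(8):
    if mf()[2]<0: break
    t[2]+=.3; movel(F(*t),vel=10)
print(i,t,mf(),np.round(toF(get_position()),2))
f0=mf()
for i in range(4):
    t[1]-=1; movel(F(*t),vel=15); print(np.round(mf(),1),np.round(toF(get_position()),2))
    if abs((mf()-f0)[1])>5: break
np.save("t.npy",t); print(get_time_s(),get_finger_gap())
```

```text
[-2.7   0.1  -0.51] [-19.72  44.04 -13.53]
0 [-19.3        44.        -13.3250756] [-2.7   0.1  -0.51] [-19.72  44.04 -13.53]
[-4.5  2.2  1.2] [-19.77  43.97 -13.57]
[-5.   4.4  1.4] [-19.76  43.85 -13.54]
[-5.3  4.5  3.5] [-19.8   43.62 -13.52]
[-6.1  4.7  2.1] [-19.77  42.87 -13.5 ]
41.275 39.27113727367817
```

Run:
```python
from h import *
t=np.array([-21.3,42.8,-12.3]); movel(F(*t),vel=30)
t[1]=36.5; print(movel(F(*t),vel=40,force_limit=9)); wait(.1); print(mf(),np.round(toF(get_position()),2))
t[2]=-13.2; movel(F(*t),vel=20); print(mf(),np.round(toF(get_position()),2))
t=step(t,0,1,2.5,ds=.5,maxn=8)
f0=mf()
for i in range(8):
    t[1]-=.7; movel(F(*t),vel=15); f=mf(3); print(np.round(f,1),np.round(toF(get_position()),2))
    if f[1]>6.5: break
np.save("t.npy",t); print(get_time_s(),get_finger_gap()); meas()
```

```text
False
[-0.41 -0.43 -1.98] [-21.2   35.78 -12.25]
[ 0.95 -0.32 -2.25] [-21.43  36.47 -13.32]
axis 0 n 5 tgt [-18.8  36.5 -13.2] pos [-19.79  36.52 -13.39] f [-2.   0.2  0.3] t 43.45
[-3.9  1.5  0.5] [-19.76  36.32 -13.49]
[-4.9  2.7  0.9] [-19.72  36.31 -13.49]
[-3.8  2.7  1.5] [-19.77  36.33 -13.52]
[-4.8  3.9  2.4] [-19.79  36.34 -13.52]
[-5.2  5.6  2.8] [-19.77  36.28 -13.5 ]
[-6.4  5.2  3.2] [-19.81  36.21 -13.51]
[-5.9  6.1  3.3] [-19.79  35.95 -13.47]
[-5.8  5.4  4. ] [-19.8   35.27 -13.48]
45.45 39.19677401748843
wrist arm y [-6.3  3.5] block y [ 7.1 34.4 65. ] block x [-38.2  -0.1]
```

Run:
```python
from h import *
t=np.load("t.npy"); print(t)
for i in range(9):
    t[1]-=.7; movel(F(*t),vel=20); f=mf(3); print(np.round(f,1),np.round(toF(get_position()),2))
    if f[1]>10.5: break
np.save("t.npy",t); wait(.7); print(mf(),get_time_s(),get_finger_gap()); meas()
```

```text
[-18.8  30.9 -13.2]
[-6.4  6.5  3.8] [-19.8   35.01 -13.46]
[-6.5  7.5  3.8] [-19.83  34.98 -13.49]
[-7.1  8.3  5.2] [-19.83  35.03 -13.5 ]
[-6.9  8.3  5.6] [-19.82  35.07 -13.49]
[-6.4 10.   6.3] [-19.85  35.07 -13.47]
[-6.9 10.5  6.8] [-19.85  35.08 -13.49]
[-7.28 10.75  6.66] 47.7 39.413892984092094
wrist arm y [-6.3  3.3] block y [ 7.1 34.1 64.7] block x [-38.2  -0.1]
```

Contact is confirmed: y stays stuck at 35.0 mm while the force climbs to 10.7 N, about 5 N of it friction, and I held that for over 0.7 s. I'll unload, release, and check.

Run:
```python
from h import *
t=np.load("t.npy"); t[1]=34.2; t[0]=-19.4; t[2]=-13.3; movel(F(*t),vel=40); print(mf(),np.round(toF(get_position()),2))
gripper_to(46); print(mf()); gripper_to(60); p=np.array(get_position()); movel([p[0],p[1],p[2]+60],vel=200); print(mf(),get_time_s())
w=capture("wrist"); cv2.imwrite("pics/w6.png",w["frame"]); meas(); meas("scene")
C=cloud(w);z=C[...,2]-10;d=C[...,:2]-FC;x=d@ux+10;y=d@uy-YS
b=(z>23)&(z<29)&(w["frame"].mean(2)<80)&(x>-75)&(x<12)&(y>1)&(y<110)
print(cv2.minAreaRect(np.c_[x[b],y[b]].astype(np.float32)))
```

```text
[-3.76  3.63  0.06] [-19.72  35.17 -13.51]
[-0.02 -0.08  0.99]
[-0.77 -0.26 -1.36] 49.075
wrist arm y [-6.3  3.5] block y [ 6.5 34.5 65. ] block x [-38.4  -0.9]
scene arm y [-7.4  3.3] block y [13.8 38.2 64.2] block x [-41.5  -5. ]
((-16.485553741455078, 36.07097244262695), (45.91610336303711, 60.559024810791016), 0.5377365946769714)
```

View pics/w6.png

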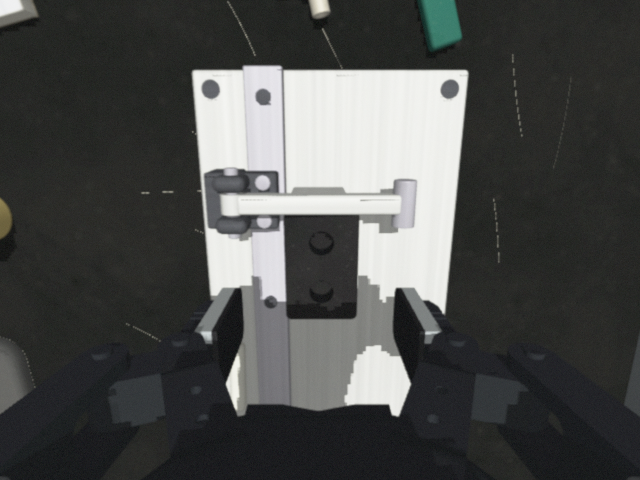

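The block stays flush along the fence and against the stop after release (block 286–358 × 215–318). Next I pinch the bar and flip it back up.

Run:
```python
from h import *
gripper_to(44,25); goto(grip(0,dz=65,dy=-.3),Q(YAW)); wait(.1)
print(movel(grip(0,dy=-.3),vel=110,force_limit=6)); wait(.1); print(np.round(toF(get_position()),1),mf())
for g in(27,20): gripper_to(g); print(round(get_finger_gap(),1),mf())
if get_finger_gap()>22.5:
    for q in np.linspace(0,2.1,13)[1:]:
        movel(grip(q,dy=-.3),vel=110); f=fl(); print(round(q,2),f,round(get_finger_gap(),1))
        if np.abs(f).max()>18 or get_finger_gap()<22: print("stop"); break
print(get_time_s(),np.round(toF(get_position()),1))
```

```text
False
[-61.   -0.7 -13.9] [-0.77 -0.25  0.17]
27.0 [-0.57  0.35  0.34]
23.5 [-1.72  0.64  2.45]
0.18 [ 1.28  0.29 -2.32] 23.3
0.35 [-0.12 -0.52 -2.25] 23.2
0.52 [-0.51  0.33 -1.87] 23.1
0.7 [-1.64  0.7  -0.86] 23.1
0.88 [-1.99  0.57 -0.82] 23.2
1.05 [-1.22  0.45  0.82] 22.9
1.23 [-1.56  0.98 -0.28] 23.3
1.4 [-2.2   0.66  1.92] 23.5
1.58 [-1.56  0.49  3.45] 23.6
1.75 [-1.32  1.3   4.47] 23.2
1.93 [-0.56  0.69  4.62] 23.3
2.1 [1.67 1.39 5.4 ] 23.0
55.8333 [70.4 -0.1 61.2]
```

Run:
```python
from h import *
gripper_to(40); wait(.15); p=np.array(get_position()); movel([p[0],p[1],p[2]+75],vel=200)
t=F(-90,10,150); movel(t,vel=250); movel([400,-240,210],vel=250); wait(.4)
print(get_time_s(),mf())
w=capture("wrist"); s=capture("scene"); 
for n,k in(("w",w),("s",s)):
    C=cloud(k);d=C[...,:2]-FC;x=d@ux+10;y=d@uy-YS;z=C[...,2]-10
    b=(z>23)&(z<29)&(k["frame"].mean(2)<80)&(x>-75)&(x<5)&(y>0)&(y<110)
    g=(z>98)&(np.abs(y)<25)&(x>30)&(x<100)
    print(n,cv2.minAreaRect(np.c_[x[b],y[b]].astype(np.float32)),"bar",C[g].mean(0) if g.any() else None,np.mean(x[g]) if g.any() else 0)
cv2.imwrite("pics/e.png",np.hstack([cv2.resize(s["frame"][160:370,240:440],(400,420),interpolation=3),cv2.resize(w["frame"][0:210,150:350],(400,420),interpolation=3)]))
```

```text
58.55 [0.35 0.   0.5 ]
w ((-17.48478889465332, 33.312503814697266), (44.10298538208008, 65.2157974243164), 0.3468623459339142) bar None 0
s ((-23.75218391418457, 33.45981979370117), (39.94697570800781, 62.500030517578125), 0.26374250650405884) bar [ 616.55903621 -313.30159838  114.7832388 ] 63.49647935524176
```

View pics/e.png

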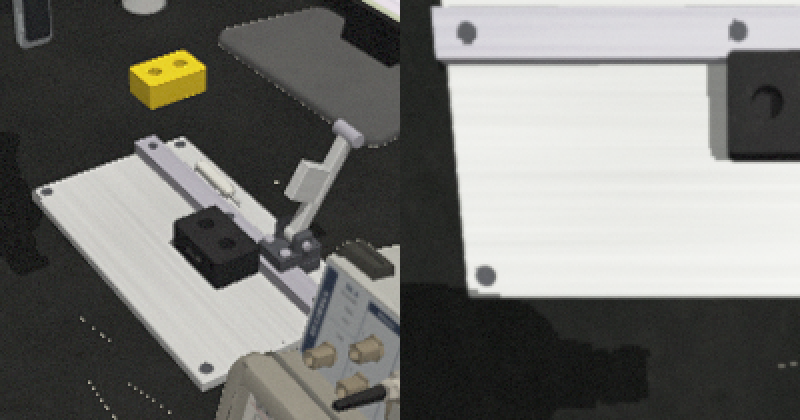

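The leaf is fully up and leaning back, the block is on the fence at the gauged spot, and the bystanders are in place. Handing in.

```bash
python3 -c "
from h import *
print(hand_in(),get_time_s())"
```

```text
the job is handed in; nothing more can be done
the job is handed in; nothing more can be done
```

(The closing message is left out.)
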